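Turn the tube rotator until its vial stands upright at the top

ROBOT

A 7-joint arm with a two-finger parallel gripper is mounted at the origin on a cart in front of the work surface, level with it; the furniture and walls round the work are solid. World frame = base frame: x ahead of the robot, y to its left, z up, the work surface at z = 0. Lengths are in m, angles in rad, forces in N, time in s.
With the tool pointing down it reaches from about 0.4 to 0.875 m from the base axis. Payload 19.3 kg.
Tool frame: the origin (TCP) lies between the finger pads; the fingertips stand ahead of it and the grasp point (between the pads) lies 8 mm behind it (bot.tip_extent is the x of the fingertips in the tool frame, in m); x points along the fingers, y is the direction in which the jaws open and shut, and the axes are right-handed (so a half turn about x gives the same grasp; the last joint's range is limited). The gripper opens to 85 mm and grips with 20 to 120 N. Pads are 22 mm wide; open, the fingers measure 114 mm over their backs; the gripper's body (76 mm by 85 mm) begins 54 mm behind the grasp point. The pads swing forward as they close: fully open they stand 13 mm farther back than shut.
Start: joints at [-1.23, 0.521, -0.036, 1.599, 0.021, 1.021, -0.113], TCP at [0.25, 0.573, 0.242] pointing down, gripper open.
Joint ranges: [-2.91, 2.91], [-0.3, 2.13], [-1.5, 1.42], [0.17, 2.43], [-1.26, 4.41], [0.16, 1.93], [-2.52, 2.52]. Speed limits (rad/s): [1.89, 1.89, 2.39, 2.39, 3.01, 3.01, 3.01].

INTERFACE

Orientations are given as [roll, pitch, yaw] about the fixed x, y, z axes, in that order (R = Rz(yaw) Ry(pitch) Rx(roll)).
In Python, from workcell import observe, grab_frame, camera_info, bot, nets gives the robot as it stands.
- The arm moves only by the tool jog_arm, never from a script. Its argument "commands" is a list of rows, each a list of 6 numbers: the shift along the tool's x, y, z in mm, then the turn, a rotation vector about the tool's x, y, z in rad. A call has 1 to 20 rows; each row shifts and turns the pose as measured when the row begins, along the tool's axes as they then stand; what a row does not reach is not made up. A row lasts 1/10 s, in which the tool goes at most 50 mm and 8.59 degrees, less where a joint would pass 70% of its speed; a pose out of reach is approached as far as the arm can. A call is refused whole if a number of a shift passes 50 or a number of a turn 0.15, either way. A call with a gripper value outside its range is refused whole. "gripper" is the closure in counts, from 0 (fully open) to 255 (shut), set as the call begins (left out, the last holds). The fingers move at their own pace and stop on an object; "newtons" is the grip in N (left out, the last holds). Time passes only in rows, so rows that do not move let the fingers close. It gives the time, the measured TCP pose, the force and the opening at its end, in the units of the state.
- observe(): the state, without advancing time (a new reading comes with each control period).
- grab_frame(name): name is "scene" or "side" or "wrist"; returns the picture (400x640x3 uint8, red, green, blue); there is no depth.
- camera_info(name): a dict with "fov_y" (degrees; the focal length in pixels is half the picture's height over the tangent of half this angle, whatever the lens; pixels are square), "cx", "cy" (the principal point, pixels), "R" (3x3) and "t" (3): a world point X has camera coordinates R X + t; the wrist camera has in their place "tool_from_camera" (4x4, takes a point from camera to tool coordinates, whose origin is the TCP and whose axes are the tool frame's). Camera axes: x right, y down, z forward; pixel columns grow to the right and rows downward; lengths in m; the calibration is good to about 2 mm. A picture is of the moment at which its call begins: read the wrist's pose just before it. camera_info takes no time and is no camera call.
- bot.job_done(): hands the job in, once; it reports no verdict.
Trained networks look in the newest picture that a camera, given by its name, has taken for a name from the list of things; names that differ only in an ending like _2 or _b are one class to them, and where a whole thing is asked for, a point or a joint stands for the part that bears it (a point fixed in the world has none). Each returns a list of dicts, best first, with "p" (0 to 1); they miss things now and then, are a little off and sometimes report something else, mostly with a low value. They report only what shows in the picture. A call takes as long as a camera call.
- nets.find_in(camera, name): "rect" ([left, top, right, bottom] in pixels, round what is visible of it).
- nets.silhouettes(camera, name): "mask" (400x640 bool, what is visible of it) and "rect" ([left, top, right, bottom] in pixels, round what is visible of it).
- nets.pinpoint(camera, name): "location" ([column, row] in pixels: a listed point, or the origin of a listed thing).
The state is a dict: "clock": time; "qpos": joint angles; "qd": joint speeds; "joint_efforts": joint torques, N m; "position": TCP position; "tool_rot": TCP orientation; "force": force on the tool from outside, world axes, zero at the start; "moment": the same for the moment, N m; "grip_width": finger opening in m.
Only numpy, scipy, OpenCV 4.12 (cv2) and the standard library are available. Lean on these libraries where they do the work, as an engineer would, in place of code of your own. Each camera call takes 0.05 s, during which the arm holds its last target.

TASK

Turn the spoked wheel of the tube rotator by pushing its spokes one after another with the fingertips, until the one vial clipped to it is at the very top and points straight up, and leave it so. Push gently so that the wheel is never spun fast, do not touch the vial itself, do not lift or shift the rotator, and leave the other things on the bench where they are.

Things in the scene. Friction and masses are not known exactly. Their poses are not given: they have to be found in the camera images.
- rotator: Tube rotator, 3.5 kg, loose on rubber feet: dark foot plate 160 x 150 mm, 16 mm high (x -100 to +60 mm); on it a grey drive housing 100 mm wide (x -20 to +55 mm), top 179 mm above the bench; in front an upright spoked wheel. Origin on the bench; x away from the robot, level, along the axle; y to the robot's left; z up. Yaw within 0.3 rad.
- hub (a point): Centre of the wheel on the axle, 150 mm above the bench, 55 mm in front (-x) of the rotator's origin; axes as rotator. The wheel lies in the plane x = 0: hub of 20 mm radius; rim ring of 40 mm mean radius, 9 mm thick; eight equal flat spokes 45 degrees apart running out past the rim to 89 mm radius, 12 mm wide in the wheel's plane, 8 mm thick.
- vial_clip (a point): Middle of the clip that holds the vial, on the wheel, 95 mm from the axle; axes as vial_top. Every spoke ends in such a grey spring clip, 18 mm wide in the wheel's plane, 16 mm thick, from 85 to 102 mm radius; the other seven are empty.
- wheel (a joint): Wheel angle, rad: 0 (or 2 pi) with the vial straight up, growing clockwise as the robot sees it (+pi/2: vial to the robot's right). Starts between 0.8 and 5.48; turns both ways, to 12.6 either way from 0. Spokes lie at this angle plus multiples of pi/4; the first bears the vial. A friction brake: 1 to 2 N at a spoke turns it, and it stays where left.
- vial_top (a point): Centre of the vial's cap top, on the wheel, 123.5 mm from the axle; own z points outward along the vial, x along the axle away from the robot.
- loaded_vial: Small brown glass vial with a grey cap, 12 mm diameter, 34 mm long, fixed in the clip of one spoke, cap outward. It turns with the wheel. Origin at its bottom, 89.5 mm from the axle. Must not be touched.
- beaker_small: Clear beaker, 46 mm diameter, 59 mm high, left of the rotator; origin at the underside centre. Bystander.
- beaker_large: Clear beaker, 55 mm diameter, 71 mm high, right of the rotator; origin at the underside centre. Bystander.
- marker: Marker pen lying in front of the rotator, 128 mm long, 16 mm thick; origin at the underside centre. Bystander.
- screwdriver: Screwdriver lying at the front left, 192 mm long, 28 mm thick; origin at the underside centre. Bystander.
- tape: Roll of tape lying flat at the right, 100 mm diameter, 25 mm high; origin at the underside centre. Bystander.
- wrench: Open-ended wrench lying at the front right, 144 mm long, 6 mm thick; origin at the underside centre. Bystander.

How it is judged:
At the end, for the whole second after the job is handed in: The vial points straight up within 0.10 rad (about 6 degrees), the wheel is at rest, and the rotator stands flat within 30 mm of where it was (angle between vial_top's own z axis and vertical below 0.1 rad and velocity of joint wheel between -0.05 and 0.05 rad/s and distance of rotator from where it was at the start of the episode below 0.03 m and angle between rotator's own z axis and vertical below 0.03 rad); the robot touches nothing.
It fails at once if the vial is touched (contact force between any of the fingers, the arm and loaded_vial above 0.3 N).
It fails at once if the wheel is spun fast (over 5 rad/s) (velocity of joint wheel above 5 rad/s or velocity of joint wheel below -5 rad/s).
It fails at once if the rotator is lifted, tipped or shifted by more than 30 mm (height (world z) of rotator above 0.01 m or angle between rotator's own z axis and vertical above 0.15 rad or distance of rotator from where it was at the start of the episode above 0.03 m).
It fails at once if a bystander is moved by more than 25 mm (distance of any of beaker_small, beaker_large, marker, screwdriver, tape, wrench from where it was at the start of the episode above 0.025 m).
It also fails if it takes over 54 s, if anything falls off the work surface, if the arm or the gripper's body presses on something with over 40 N, if the wrist force passes 120 N, or if a joint passes its speed limit or range.

## Working session

There is one attempt and no reset: what is moved stays moved. The work goes in short steps, Python scripts to look and compute and a tool call to move; the robot and the scene stay as the last step left them, time stands still between calls to the robot, and variables do not carry over. Pictures are saved under pics/ and viewed, and the job is handed in when it is done.

Besides the shell and the picture viewer there is one more tool, called after "Call:" as name([rows], argument=value, ...), one row to a line, values as JSON. jog_arm: Moves the arm, as the interface text tells. Its arguments: {"type":"object","properties":{"commands":{"type":"array","items":{"type":"array","items":{"type":"number"}}},"gripper":{"type":"number"},"newtons":{"type":"number"}},"required":["commands"]}

```bash
mkdir -p pics; ls
python3 - <<'E'
from workcell import observe, grab_frame, camera_info, bot, nets
import cv2,numpy as np
print(observe()); print(bot.tip_extent)
for c in ["scene","side"]:
    im=grab_frame(c); cv2.imwrite(f"pics/{c}0.png",im[:,:,::-1]); i=camera_info(c); print(c,i, 'center',-np.array(i['R']).T@np.array(i['t']))
    for n in ["rotator","hub","vial_clip","vial_top","loaded_vial","beaker_small","beaker_large","marker"]:
        r=nets.pinpoint(c,n); print(n,[(np.round(x['location'],1),round(x['p'],2)) for x in r[:2]])
E
```

```text
pics
{'clock': 0.0, 'qpos': array([-1.23019004,  0.52198063, -0.03634865,  1.6000152 ,  0.02116199,
        1.02114904, -0.1127903 ]), 'qd': array([ 0.00110879,  0.00055019,  0.0003897 , -0.00174238,  0.00020266,
        0.00047656, -0.00081276]), 'joint_efforts': array([-1.36295726e-03, -9.27125144e+01,  1.97878540e+00, -3.69937921e+01,
        1.76878273e-02,  8.12626473e-03, -5.56669215e-05]), 'position': array([0.24946908, 0.57267544, 0.24174372]), 'tool_rot': array([-1.53387441,  1.56962713, -1.94468229]), 'force': array([-0.50960863, -1.1851851 , -0.26430526]), 'moment': array([ 0.01863308, -0.00447357,  0.0265262 ]), 'grip_width': 0.08568598693633703}
0.011
scene {'fov_y': 51.267267269489686, 'cx': 322.89031318932484, 'cy': 202.98607058586558, 'R': array([[-0.31422559, -0.9493298 , -0.00593346],
       [-0.6098107 ,  0.20662792, -0.76513777],
       [ 0.72759411, -0.23680757, -0.64383926]]), 't': array([0.13381414, 0.42174798, 1.0400305 ])} center [-0.4574858   0.28617594  0.99310175]
rotator [(array([305.6, 228.8]), 0.88)]
hub []
vial_clip [(array([275.6, 193.3]), 0.57)]
vial
[... 266 characters left out ...]
6495444, 'cx': 315.45478413263356, 'cy': 199.6219128752665, 'R': array([[ 0.61888745, -0.78530821, -0.01641137],
       [-0.65877591, -0.50756429, -0.55533125],
       [ 0.42777636,  0.35449895, -0.8314673 ]]), 't': array([-0.32538806,  0.40406222,  1.12873807])} center [-0.01528242 -0.45057883  1.15755711]
rotator [(array([315.4, 207.2]), 0.79), (array([282.7, 158.6]), 0.52)]
hub [(array([298.6, 187.4]), 0.64)]
vial_clip [(array([280.4, 158.4]), 0.67)]
vial_top [(array([274.9, 151.4]), 0.89)]
loaded_vial [(array([314. , 203.3]), 0.26)]
beaker_small [(array([282.4, 184.7]), 0.51)]
beaker_large [(array([339.4, 245.9]), 0.84)]
marker [(array([283.5, 244.7]), 0.6), (array([429.9, 263.1]), 0.5)]
```

View pics/scene0.png

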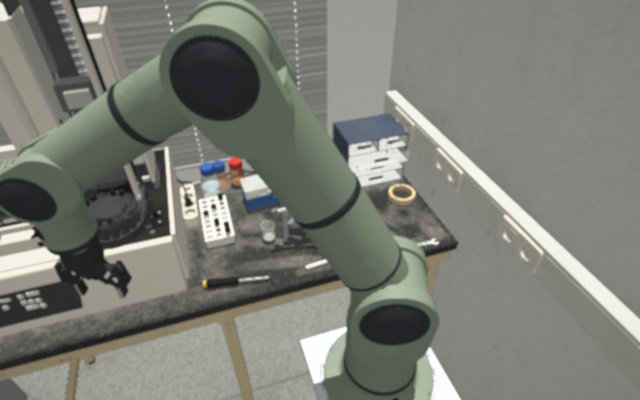

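View pics/side0.png

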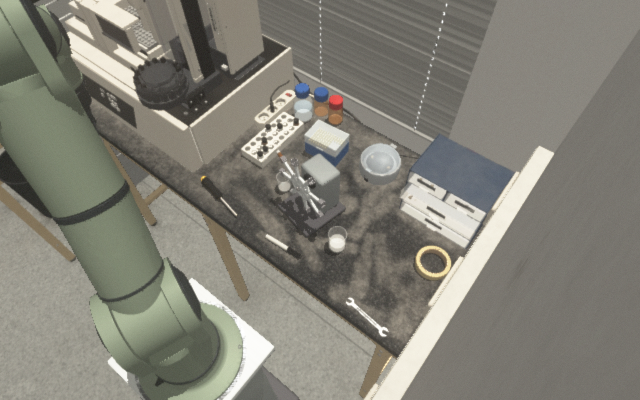

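The rotator's wheel sits near (300,187) in the side view, and the arm hides it in the scene view. I'll zoom in and back-project.

```bash
cat > h.py <<'E'
import numpy as np,cv2
from workcell import observe, grab_frame, camera_info, bot, nets
from scipy.spatial.transform import Rotation as Rot
def K(i):
    f=200/np.tan(np.radians(i['fov_y'])/2); return np.array([[f,0,i['cx']],[0,f,i['cy']],[0,0,1]])
def cam(c):
    i=camera_info(c)
    if 'R' in i: return K(i),np.array(i['R']),np.array(i['t'])
    s=observe(); T=np.eye(4); T[:3,:3]=Rot.from_euler('xyz',s['tool_rot']).as_matrix(); T[:3,3]=s['position']
    M=np.linalg.inv(T@np.array(i['tool_from_camera'])); return K(i),M[:3,:3],M[:3,3]
def ray(C,p):
    k,R,t=C; d=R.T@np.linalg.inv(k)@np.array([p[0],p[1],1.]); return -R.T@t,d
def atz(C,p,z):
    o,d=ray(C,p); return o+d*(z-o[2])/d[2]
def atplane(C,p,q,n):
    o,d=ray(C,p); return o+d*((q-o)@n)/(d@n)
def proj(C,X):
    k,R,t=C; X=np.atleast_2d(X); u=(R@X.T).T+t; u=(k@u.T).T; return u[:,:2]/u[:,2:]
def wheelpts(hub,yaw,th,r):
    ax=np.array([np.cos(yaw),np.sin(yaw),0]); left=np.array([-np.sin(yaw),np.cos(yaw),0])
    th=np.atleast_1d(th); return hub+r*(np.cos(th)[:,None]*np.array([0,0,1])-np.sin(th)[:,None]*left)
E
python3 - <<'E'
from h import *
C=cam('side')
hub=atz(C,(298.6,187.4),.15); rot=atz(C,(315.4,207.2),0); print('hub',hub,'rot',rot, 'yaw',np.arctan2(*(rot-hub)[1::-1]))
for n,p in dict(beakL=(339.4,245.9),beakS=(282.4,184.7),mark=(283.5,244.7),scr=(220,197),tape=(433,263),wrench=(367,316)).items(): print(n,atz(C,p,0))
im=cv2.imread('pics/side0.png')[130:260,230:370]; cv2.imwrite('pics/z0.png',cv2.resize(im,None,fx=5,fy=4.6,interpolation=cv2.INTER_CUBIC))
E
```

```text
hub [0.50667242 0.04312233 0.15      ] rot [0.5573962  0.02515147 0.        ] yaw -0.3404903132394235
beakL [ 0.49300103 -0.11727841  0.        ]
beakS [0.56019528 0.16595058 0.        ]
mark [0.39327867 0.01814661 0.        ]
scr [0.399253   0.29464277 0.        ]
tape [ 0.61494974 -0.3662024   0.        ]
wrench [ 0.36673493 -0.30397488  0.        ]
```

View pics/z0.png

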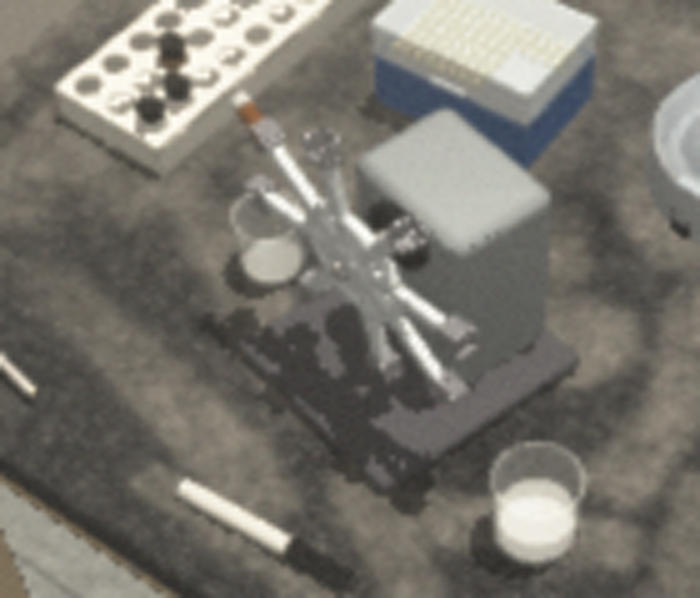

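Run:
```python
from h import *
from scipy.optimize import least_squares
C=cam('side')
z=np.array([[268,130],[322,145],[410,235],[460,330],[450,385],[385,370],[310,280],[260,190]],float)
px=z/[5,4.6]+[230,130]
def f(p):
    th=p[3]+np.arange(8)*np.pi/4
    P=wheelpts(np.array([p[0],p[1],.15]),p[2],th,.095)
    T=wheelpts(np.array([p[0],p[1],.15]),p[2],p[3:4],.1235)
    return np.r_[(proj(C,P)-px).ravel(),(proj(C,T)-[278,151]).ravel()]
for y0 in(-.3,0,.3):
  s=least_squares(f,[.5,.04,y0,5.5],loss='soft_l1'); print(s.x,s.cost,np.round(s.fun.reshape(-1,2),1).tolist())
```

```text
[ 0.51425219  0.03901819 -0.21057362  5.26984283] 3.0882925908249588 [[-0.7, 0.3], [0.5, 0.1], [-0.1, -0.6], [0.2, 1.2], [-0.3, 0.3], [0.2, -1.8], [0.3, 0.6], [0.4, 0.1], [-0.6, -0.9]]
[ 0.51425219  0.03901819 -0.21057359  5.26984285] 3.0882925908249748 [[-0.7, 0.3], [0.5, 0.1], [-0.1, -0.6], [0.2, 1.2], [-0.3, 0.3], [0.2, -1.8], [0.3, 0.6], [0.4, 0.1], [-0.6, -0.9]]
[ 0.51425219  0.03901819 -0.2105736   5.26984284] 3.088292590824696 [[-0.7, 0.3], [0.5, 0.1], [-0.1, -0.6], [0.2, 1.2], [-0.3, 0.3], [0.2, -1.8], [0.3, 0.6], [0.4, 0.1], [-0.6, -0.9]]
```

The wheel angle fits at about 5.27 rad, so it needs about +1.01 rad clockwise. I'll push the spoke now at about 77° (robot's right) down to about 135°, which keeps the fingers far from the vial. Next I work out the approach rows.

```bash
cat >> h.py <<'E'
HUB=np.array([.5143,.0390,.15]); YAW=-.21
AX=np.array([np.cos(YAW),np.sin(YAW),0]); RT=np.array([np.sin(YAW),-np.cos(YAW),0]); UP=np.array([0,0,1.])
def cur():
    s=observe(); return s['position'],Rot.from_euler('xyz',s['tool_rot']).as_matrix()
def goalR(tilt,R):  # tilt: angle of tool below horizontal
    x=np.cos(tilt)*AX-np.sin(tilt)*UP
    y=-RT if (-RT)@R[:,1]>0 else RT
    return np.stack([x,y,np.cross(x,y)],1)
def wheelco(tip): # tip in (axial,right,up) of hub
    d=tip-HUB; return np.round(1000*np.array([d@AX,d@RT,d@UP]),1)
def plan(P,R1,n):
    p,R=cur(); w=Rot.from_matrix(R.T@R1).as_rotvec()
    # straight world line + uniform rotation
    out=[]
    for k in range(n):
        Rk=R@Rot.from_rotvec(w*k/n).as_matrix()
        out.append(np.r_[np.round(Rk.T@((P-p)/n)*1000,1),np.round(w/n,3)].tolist())
    return out
E
python3 - <<'E'
from h import *
p,R=cur(); print(R.round(2)); 
G=goalR(.8,R); P=HUB-.16*AX+.06*RT+.15*UP
print(P)
for r in plan(P,G,18): print(r)
E
```

```text
[[ 0.    0.4   0.92]
 [ 0.    0.92 -0.4 ]
 [-1.    0.    0.  ]]
[0.34530746 0.01367173 0.3       ]
[-3.2, -26.4, 17.3, -0.011, -0.043, 0.004]
[-2.6, -26.5, 17.1, -0.011, -0.043, 0.004]
[-2.0, -26.7, 16.9, -0.011, -0.043, 0.004]
[-1.4, -26.9, 16.7, -0.011, -0.043, 0.004]
[-0.8, -27.0, 16.5, -0.011, -0.043, 0.004]
[-0.2, -27.2, 16.2, -0.011, -0.043, 0.004]
[0.4, -27.4, 15.9, -0.011, -0.043, 0.004]
[0.9, -27.6, 15.6, -0.011, -0.043, 0.004]
[1.5, -27.7, 15.3, -0.011, -0.043, 0.004]
[2.0, -27.9, 14.9, -0.011, -0.043, 0.004]
[2.5, -28.1, 14.5, -0.011, -0.043, 0.004]
[3.0, -28.2, 14.1, -0.011, -0.043, 0.004]
[3.5, -28.4, 13.7, -0.011, -0.043, 0.004]
[3.9, -28.5, 13.2, -0.011, -0.043, 0.004]
[4.3, -28.7, 12.7, -0.011, -0.043, 0.004]
[4.8, -28.9, 12.2, -0.011, -0.043, 0.004]
[5.1, -29.0, 11.7, -0.011, -0.043, 0.004]
[5.5, -29.1, 11.2, -0.011, -0.043, 0.004]
```

Call:
jog_arm([
  [-30,0,0,0,0,0],
  [-30,0,0,0,0,0],
  [-2,-27,17,-0.01,-0.043,0.004],
  [-2,-27,17,-0.01,-0.043,0.004],
  [-2,-27,17,-0.01,-0.043,0.004],
  [-1,-27,17,-0.01,-0.043,0.004],
  [-1,-27,16,-0.01,-0.043,0.004],
  [0,-27,16,-0.01,-0.043,0.004],
  [0,-27,16,-0.01,-0.043,0.004],
  [1,-28,16,-0.01,-0.043,0.004],
  [2,-28,15,-0.01,-0.043,0.004],
  [2,-28,15,-0.01,-0.043,0.004],
], gripper=255, newtons=20)

```text
clock: 2.1
position: [0.303, 0.2516, 0.336]
tool_rot: [0.045, 1.125, -0.259]
force: [-0.2, -0.7, -0.1]
grip_width: -0.0001
```

Run:
```python
from h import *
p,R=cur(); print(p,R.round(2),observe()['qpos'].round(2),observe()['grip_width']); 
G=goalR(.8,R); P=HUB-.15*AX+.06*RT+.12*UP
for r in plan(P,G,14)[::2]: print(r)
```

```text
[0.30297802 0.25156099 0.33601938] [[ 0.42  0.29  0.86]
 [-0.11  0.96 -0.27]
 [-0.9   0.02  0.43]] [-1.27 -0.05  0.05  2.19  0.53  1.02 -0.23] -0.00010159864822696547
[7.7, -15.4, 5.9, -0.006, -0.023, 0.003]
[7.9, -15.5, 5.3, -0.006, -0.023, 0.003]
[8.0, -15.6, 4.8, -0.006, -0.023, 0.003]
[8.2, -15.7, 4.2, -0.006, -0.023, 0.003]
[8.3, -15.8, 3.6, -0.006, -0.023, 0.003]
[8.3, -15.8, 3.0, -0.006, -0.023, 0.003]
[8.4, -15.9, 2.5, -0.006, -0.023, 0.003]
```

Call:
jog_arm([
  [8,-15,6,-0.006,-0.023,0.003],
  [8,-15,6,-0.006,-0.023,0.003],
  [8,-15,6,-0.006,-0.023,0.003],
  [8,-16,5,-0.006,-0.023,0.003],
  [8,-16,5,-0.006,-0.023,0.003],
  [8,-16,5,-0.006,-0.023,0.003],
  [8,-16,4,-0.006,-0.023,0.003],
  [8,-16,4,-0.006,-0.023,0.003],
  [8,-16,4,-0.006,-0.023,0.003],
  [8,-16,3,-0.006,-0.023,0.003],
  [8,-16,3,-0.006,-0.023,0.003],
  [8,-16,3,-0.006,-0.023,0.003],
])

```text
clock: 3.3
position: [0.3272, 0.1331, 0.317]
tool_rot: [0.105, 0.98, -0.165]
force: [0.3, 0.1, 0.5]
grip_width: 0.0001
```

Run:
```python
from h import *
p,R=cur(); print(p,R.round(2),observe()['qpos'].round(2)); print('tip',wheelco(p+R[:,0]*.011))
for c in ["scene","side","wrist"]:
    im=grab_frame(c); cv2.imwrite(f"pics/{c}1.png",im[:,:,::-1])
    for n in ["hub","vial_clip","vial_top"]:
        print(c,n,[(np.round(x['location'],1),round(x['p'],2)) for x in nets.pinpoint(c,n)[:2]])
a=cv2.imread('pics/wrist1.png'); b=cv2.resize(cv2.imread('pics/side1.png')[100:280,220:400],(400,400),interpolation=3)
cv2.imwrite('pics/m1.png',np.hstack([cv2.resize(a,(400,250)),cv2.resize(b,(250,250))]))
```

```text
[0.32722067 0.1330654  0.31701635] [[ 0.55  0.25  0.8 ]
 [-0.09  0.97 -0.24]
 [-0.83  0.06  0.55]] [-0.28 -0.22 -0.64  2.43  0.63  0.7  -0.07]
tip [-196.5  -53.3  157.9]
scene hub [(array([304.6, 201.5]), 0.88)]
scene vial_clip []
scene vial_top []
side hub [(array([301.1, 187.4]), 0.59)]
side vial_clip [(array([335.4, 247.3]), 0.73), (array([284. , 156.9]), 0.71)]
side vial_top [(array([275.3, 150.8]), 0.8)]
wrist hub [(array([281.1, 222.6]), 0.96), (array([289.6, 173. ]), 0.58)]
wrist vial_clip [(array([344. , 251.7]), 0.78)]
wrist vial_top [(array([365.1, 259.4]), 0.69)]
```

View pics/wrist1.png

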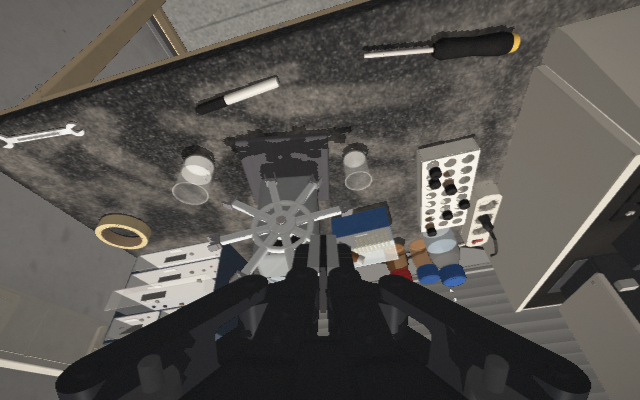

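View pics/side1.png

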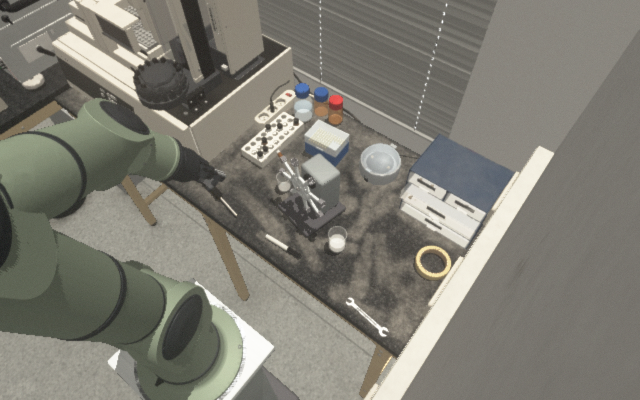

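View pics/scene1.png

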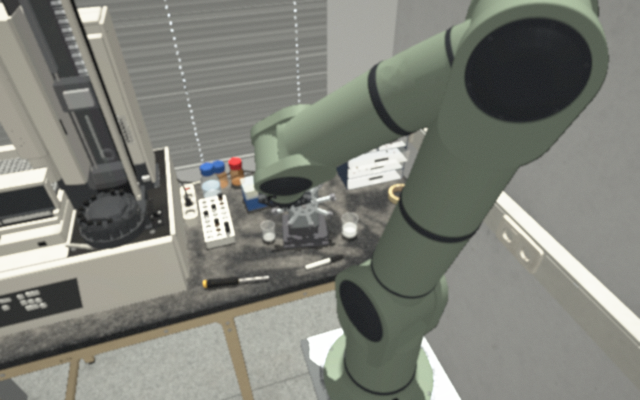

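Run:
```python
from h import *
C=cam('wrist'); print('hub proj wrist',proj(C,HUB), 'scene',proj(cam('scene'),HUB),'side',proj(cam('side'),HUB), 'top',proj(C,wheelpts(HUB,YAW,5.27,.1235)),'clips',proj(C,wheelpts(HUB,YAW,5.27+np.arange(8)*np.pi/4,.095)).round().tolist())
im=cv2.imread('pics/wrist1.png')
for q in proj(C,wheelpts(HUB,YAW,5.27+np.arange(8)*np.pi/4,.095)): cv2.circle(im,tuple(int(v) for v in q),2,(0,0,255),-1)
q=proj(C,HUB)[0]; cv2.circle(im,tuple(int(v) for v in q),2,(0,255,0),-1)
cv2.imwrite('pics/w1z.png',cv2.resize(im[100:300,180:420],None,fx=3,fy=3,interpolation=3))
p,R=cur()
G=goalR(.8,R); P=HUB-.10*AX+.065*RT+.08*UP
for r in plan(P,G,14)[::2]: print(r)
```

```text
hub proj wrist [[283.30900058 225.75796526]] scene [[301.95934373 203.43528491]] side [[301.40664903 186.39256633]] top [[364.33532812 262.29617528]] clips [[344.0, 253.0], [299.0, 288.0], [241.0, 283.0], [215.0, 244.0], [231.0, 202.0], [272.0, 180.0], [316.0, 182.0], [347.0, 209.0]]
[9.0, -8.5, 3.2, -0.005, -0.013, -0.001]
[9.1, -8.5, 2.9, -0.005, -0.013, -0.001]
[9.2, -8.5, 2.6, -0.005, -0.013, -0.001]
[9.3, -8.5, 2.3, -0.005, -0.013, -0.001]
[9.4, -8.5, 1.9, -0.005, -0.013, -0.001]
[9.5, -8.5, 1.6, -0.005, -0.013, -0.001]
[9.5, -8.5, 1.3, -0.005, -0.013, -0.001]
```

View pics/w1z.png

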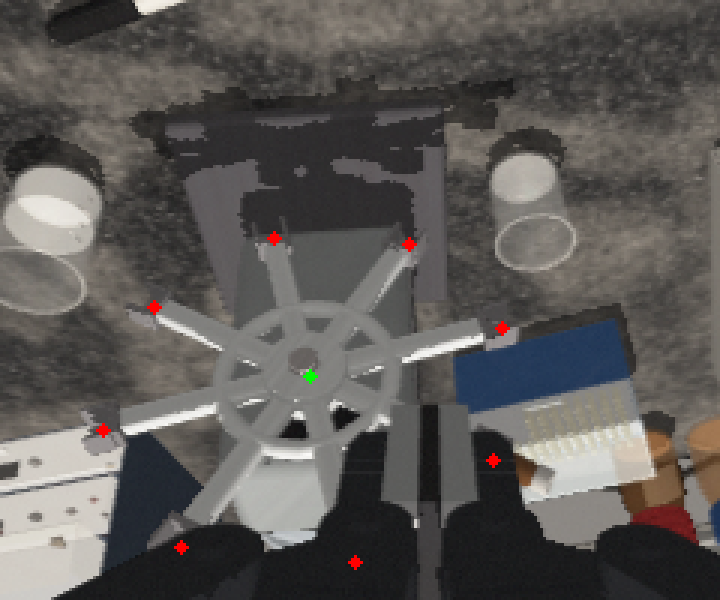

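Call:
jog_arm([
  [9,-9,3,-0.005,-0.013,0],
  [9,-9,3,-0.005,-0.013,0],
  [9,-9,3,-0.005,-0.013,0],
  [9,-9,3,-0.005,-0.013,0],
  [9,-9,3,-0.005,-0.013,0],
  [9,-9,2,-0.005,-0.013,0],
  [9,-9,2,-0.005,-0.013,0],
  [9,-9,2,-0.005,-0.013,0],
])

```text
clock: 4.7
position: [0.3724, 0.0957, 0.3074]
tool_rot: [0.058, 0.939, -0.184]
force: [-0.6, 1.1, -1.2]
grip_width: -0.0001
```

Run:
```python
from h import *
p,R=cur(); print(p,R.round(2),observe()['qpos'].round(2)); print('tip',wheelco(p+R[:,0]*.011))
G=goalR(.8,R); P=HUB-.09*AX+.065*RT+.08*UP
for r in plan(P,G,10)[::2]: print(r)
```

```text
[0.37237939 0.09571732 0.30743244] [[ 0.58  0.23  0.78]
 [-0.11  0.97 -0.2 ]
 [-0.81  0.03  0.59]] [ 0.66 -0.3  -1.18  2.43  0.38  0.38  0.43]
tip [-144.1  -26.1  148.6]
[9.7, -9.2, 0.7, -0.004, -0.014, -0.001]
[9.7, -9.2, 0.3, -0.004, -0.014, -0.001]
[9.8, -9.2, -0.0, -0.004, -0.014, -0.001]
[9.8, -9.2, -0.4, -0.004, -0.014, -0.001]
[9.8, -9.1, -0.7, -0.004, -0.014, -0.001]
```

Call:
jog_arm([
  [10,-9,1,0,0,0],
  [10,-9,1,0,0,0],
  [10,-9,1,0,0,0],
  [10,-9,1,0,0,0],
  [10,-9,0,0,0,0],
])

```text
clock: 5.2
position: [0.411, 0.053, 0.2824]
tool_rot: [0.043, 0.954, -0.198]
force: [0.3, 1.1, -0.0]
grip_width: 0.0004
```

Run:
```python
from h import *
p,R=cur(); print(p,R.round(2),observe()['qpos'].round(2)); print('tip',wheelco(p+R[:,0]*.011))
im=grab_frame('scene'); cv2.imwrite('pics/s2.png',im[:,:,::-1])
G=goalR(.9,R); P=HUB-.09*AX+.065*RT+.08*UP
for r in plan(P,G,10)[::2]: print(r)
```

```text
[0.41104426 0.05296321 0.28243717] [[ 0.57  0.23  0.79]
 [-0.11  0.97 -0.2 ]
 [-0.82  0.03  0.58]] [ 1.17 -0.26 -1.47  2.43  0.27  0.21  0.72]
tip [-97.5   7.8 123.5]
[5.0, -5.7, -1.7, -0.004, -0.005, -0.001]
[5.0, -5.7, -1.8, -0.004, -0.005, -0.001]
[4.9, -5.6, -1.9, -0.004, -0.005, -0.001]
[4.9, -5.6, -2.0, -0.004, -0.005, -0.001]
[4.9, -5.6, -2.1, -0.004, -0.005, -0.001]
```

View pics/s2.png

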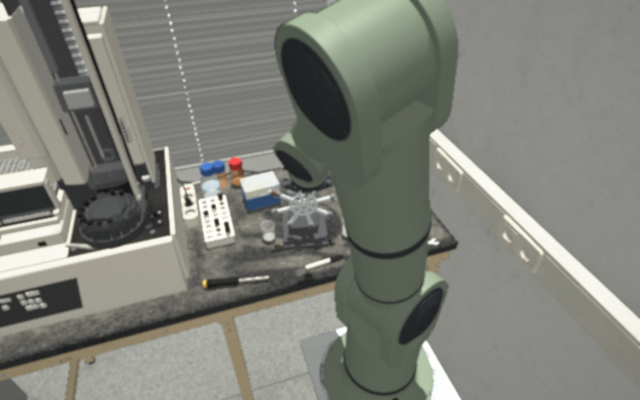

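The arm is folding up against its joint limits here, with joints 3, 4 and 6 near their stops. I'll fit a kinematic model from the measured poses to choose a better tilt and path.

```bash
cat > kin.py <<'E'
import numpy as np
from scipy.spatial.transform import Rotation as Rot
def fk(q,p,sg=(1,1,1)):
    # j1 about z (sign -), j2 about y, j3 about z, j4 y, j5 z, j6 y, j7 z
    h,L1,L2,L3,e1,e2,w1,bz=p[:8]
    R=Rot.from_euler('z',bz-q[0]); x=np.array([0,0,h])
    R=R*Rot.from_euler('y',q[1])
    R=R*Rot.from_euler('z',sg[0]*q[2]); x=x+R.apply([e1,0,L1])
    R=R*Rot.from_euler('y',q[3]); 
    R=R*Rot.from_euler('z',sg[1]*q[4]); x=x+R.apply([e2,0,L2])
    R=R*Rot.from_euler('y',q[5]); 
    R=R*Rot.from_euler('z',sg[2]*q[6]+p[8]); x=x+R.apply([w1,0,L3])
    return x,R.as_matrix()   # tool x = R z
E
python3 - <<'E'
from kin import *
from h import observe,cur
from scipy.optimize import least_squares
import itertools
D=[([-1.23019004,0.52198063,-0.03634865,1.6000152,0.02116199,1.02114904,-0.1127903],[.24946908,.57267544,.24174372],[-1.53387441,1.56962713,-1.94468229]),
([-1.27,-0.05,0.05,2.19,0.53,1.02,-0.23],[.30297802,.25156099,.33601938],[.045,1.125,-.259]),
([-0.28,-0.22,-0.64,2.43,0.63,0.7,-0.07],[.32722067,.1330654,.31701635],[.105,.98,-.165]),
([0.66,-0.3,-1.18,2.43,0.38,0.38,0.43],[.37237939,.09571732,.30743244],[.058,.939,-.184])]
s=observe(); D.append((s['qpos'],s['position'],s['tool_rot']))
best=[]
for sg in itertools.product((1,-1),repeat=3):
  def f(p):
    r=[]
    for q,x,e in D:
        X,R=fk(q,p,sg); T=Rot.from_euler('xyz',e).as_matrix()
        r+=list(X-np.array(x)); r+=list(.3*(R[:,2]-T[:,0])); r+=list(.3*(R[:,1]-T[:,1]))
    return np.array(r)
  for o in (0,np.pi/2,np.pi,-np.pi/2):
    for h0 in(.3,):
      so=least_squares(f,[h0,.4,.4,.25,0,0,0,0,o]); best.append((so.cost,sg,so.x,f))
best.sort(key=lambda b:b[0])
for b in best[:2]: print(b[0],b[1],b[2].round(4),np.abs(b[3](b[2])).max())
np.save('p.npy',np.r_[best[0][2],best[0][1]])
E
```

```text
9.608535479285914e-05 (-1, -1, -1) [ 0.2987  0.549   0.4876  0.2508 -0.0354  0.0556 -0.062   0.0029  1.5747] 0.007834152245511539
9.608535479286987e-05 (-1, -1, -1) [ 0.2987  0.549   0.4876  0.2508 -0.0354  0.0556 -0.062   0.0029  1.5747] 0.007834152618538592
```

```bash
sed -i "s/    R=R\*Rot.from_euler('y',q\[5\]); /    R=R*Rot.from_euler('y',q[5]); x=x+R.apply([w1,0,0])/; s/x=x+R.apply(\[w1,0,L3\])/x=x+R.apply([0,0,L3])/" kin.py
python3 - <<'E'
from kin import *
from h import *
from scipy.optimize import least_squares
D=[([-1.23019004,0.52198063,-0.03634865,1.6000152,0.02116199,1.02114904,-0.1127903],[.24946908,.57267544,.24174372],[-1.53387441,1.56962713,-1.94468229]),
([-1.27,-0.05,0.05,2.19,0.53,1.02,-0.23],[.30297802,.25156099,.33601938],[.045,1.125,-.259]),
([-0.28,-0.22,-0.64,2.43,0.63,0.7,-0.07],[.32722067,.1330654,.31701635],[.105,.98,-.165]),
([0.66,-0.3,-1.18,2.43,0.38,0.38,0.43],[.37237939,.09571732,.30743244],[.058,.939,-.184])]
s=observe(); D.append((s['qpos'],s['position'],s['tool_rot']))
sg=(-1,-1,-1)
def f(p):
    r=[]
    for q,x,e in D:
        X,R=fk(q,p,sg); T=Rot.from_euler('xyz',e).as_matrix()
        r+=list(X-np.array(x)); r+=list(.3*(R[:,2]-T[:,0])); r+=list(.3*(R[:,1]-T[:,1]))
    return np.array(r)
so=least_squares(f,[.3,.4,.4,.25,0,0,0,0,1.57]); print(so.x.round(4),np.abs(so.fun).max(),so.cost)
np.save('p.npy',so.x)
lo=np.array([-2.91,-.3,-1.5,.17,-1.26,.16,-2.52])+.03;hi=np.array([2.91,2.13,1.42,2.43,4.41,1.93,2.52])-.03
_,R0=cur()
for tilt in (.7,.8,.9,1.0,1.1,1.2):
  for tipw in ([5,70,45],[8,75,0],[5,65,-40]):
    G=goalR(tilt,R0); tip=HUB+AX*tipw[0]/1e3+RT*tipw[1]/1e3+UP*tipw[2]/1e3; P=tip-.011*G[:,0]
    b=None
    for q0 in ([0,0,0,2.2,0,.8,0],[.5,0,-.5,2.2,.3,.5,0],[-.5,0,.5,2.2,-.3,.5,0]):
      def g(q):
        X,R=fk(q,so.x,sg); return np.r_[X-P,.3*(R[:,2]-G[:,0]),.3*(R[:,1]-G[:,1]),.002*q[2],.0005*q[4]]
      r=least_squares(g,np.clip(q0,lo,hi),bounds=(lo,hi))
      if b is None or r.cost<b.cost: b=r
    X,_=fk(b.x,so.x,sg); print(tilt,tipw,'err mm',(np.linalg.norm(X-P)*1000).round(1),'rot',np.abs(b.fun[3:9]).max().round(3),b.x.round(2))
E
```

```text
[ 0.3718  0.5432  0.445   0.3264 -0.0135  0.0609 -0.0236 -0.0587  1.5218] 0.018955064114064946 0.0008188800676694508
0.7 [5, 70, 45] err mm 53.3 rot 0.048 [ 0.82  0.59 -1.37  2.4   1.73  0.89 -0.42]
0.7 [8, 75, 0] err mm 60.6 rot 0.054 [ 0.74  0.72 -1.27  2.4   1.85  0.96 -0.48]
0.7 [5, 65, -40] err mm 66.7 rot 0.056 [ 0.59  0.79 -1.11  2.4   1.97  1.   -0.61]
0.8 [5, 70, 45] err mm 38.3 rot 0.037 [ 0.85  0.58 -1.38  2.4   1.68  0.85 -0.36]
0.8 [8, 75, 0] err mm 45.4 rot 0.044 [ 0.79  0.73 -1.31  2.4   1.79  0.93 -0.41]
0.8 [5, 65, -40] err mm 51.0 rot 0.047 [ 0.67  0.81 -1.19  2.4   1.9   0.98 -0.52]
0.9 [5, 70, 45] err mm 23.4 rot 0.024 [ 0.86  0.55 -1.35  2.4   1.63  0.78 -0.32]
0.9 [8, 75, 0] err mm 30.4 rot 0.031 [ 0.82  0.72 -1.32  2.4   1.74  0.9  -0.36]
0.9 [5, 65, -40] err mm 35.8 rot 0.036 [ 0.72  0.81 -1.23  2.4   1.84  0.96 -0.45]
1.0 [5, 70, 45] err mm 8.6 rot 0.009 [ 0.83  0.5  -1.27  2.4   1.58  0.69 -0.29]
1.0 [8, 75, 0] err mm 15.4 rot 0.017 [ 0.83  0.7  -1.31  2.4   1.69  0.85 -0.32]
1.0 [5, 65, -40] err mm 20.8 rot 0.022 [ 0.75  0.81 -1.24  2.4   1.79  0.93 -0.4 ]
1.1 [5, 70, 45] err mm 0.0 rot 0.0 [-0.05  0.3  -0.13  2.34  1.29  0.19 -0.04]
1.1 [8, 75, 0] err mm 0.8 rot 0.001 [ 0.66  0.54 -1.01  2.4   1.69  0.6  -0.37]
1.1 [5, 65, -40] err mm 5.8 rot 0.006 [ 0.75  0.78 -1.22  2.4   1.74  0.87 -0.36]
1.2 [5, 70, 45] err mm 0.0 rot 0.0 [-0.09  0.3   0.02  2.21  0.27  0.28  1.05]
1.2 [8, 75, 0] err mm 0.0 rot 0.0 [ 0.01  0.41 -0.15  2.27  0.95  0.19  0.34]
1.2 [5, 65, -40] err mm 0.0 rot 0.0 [ 0.01  0.5  -0.19  2.37  1.94  0.21 -0.68]
```

```bash
cat > kin.py <<'E'
import numpy as np
from scipy.spatial.transform import Rotation as Rot
from scipy.optimize import least_squares
PP=[0.2987,0.549,0.4876,0.2508,-0.0354,0.0556,-0.062,0.0029,1.5747]
def fk(q,p=PP,sg=(-1,-1,-1)):
    h,L1,L2,L3,e1,e2,w1,bz=p[:8]
    R=Rot.from_euler('z',bz-q[0]); x=np.array([0,0,h])
    R=R*Rot.from_euler('y',q[1])
    R=R*Rot.from_euler('z',sg[0]*q[2]); x=x+R.apply([e1,0,L1])
    R=R*Rot.from_euler('y',q[3]); 
    R=R*Rot.from_euler('z',sg[1]*q[4]); x=x+R.apply([e2,0,L2])
    R=R*Rot.from_euler('y',q[5]); 
    R=R*Rot.from_euler('z',sg[2]*q[6]+p[8]); x=x+R.apply([w1,0,L3])
    return x,R.as_matrix()
lo=np.array([-2.91,-.3,-1.5,.17,-1.26,.16,-2.52]);hi=np.array([2.91,2.13,1.42,2.43,4.41,1.93,2.52])
def ik(P,G,q0s,m=.05,w=1):
    b=None
    for q0 in q0s:
      def g(q):
        X,R=fk(q); return np.r_[X-P,.3*(R[:,2]-G[:,0]),.3*(R[:,1]-G[:,1]),w*.001*(q-np.array(q0))]
      r=least_squares(g,np.clip(q0,lo+m,hi-m),bounds=(lo+m,hi-m))
      if b is None or r.cost<b.cost: b=r
    X,_=fk(b.x); return b.x,np.linalg.norm(X-P)*1000
def side_R(s,f,roll=0):
    # s: tilt of tool axis from vertical, coming from the robot's right; f: tilt forward(coming from front)
    from h import AX,RT,UP
    x=-np.cos(s)*UP-np.sin(s)*RT; x=np.cos(f)*x+np.sin(f)*AX
    y=-np.cos(s)*RT+np.sin(s)*UP; z=np.cross(x,y); R=np.stack([x,y,z],1)
    return R@Rot.from_rotvec([roll,0,0]).as_matrix()
E
python3 - <<'E'
from kin import *; from h import *
for s in (.6,.8,.95):
 for f in (0,.2,.4):
  for roll in (0,-1.2,1.2):
   o=[]
   for tw in ([0,75,60],[0,85,20],[0,80,-5]):
    G=side_R(s,f,roll); P=HUB+AX*tw[0]/1e3+RT*tw[1]/1e3+UP*tw[2]/1e3-.011*G[:,0]
    q,e=ik(P,G,([0,.2,0,2.2,0,.8,0],[.5,.3,-.5,2.2,.3,.5,0],[-.5,.3,.5,2.2,-.3,.5,0],[.3,.4,-.5,2,1.5,.8,0])); o.append((e.round(1),q.round(2).tolist()))
   print(s,f,roll,o)
E
```

```text
0.6 0 0 [(np.float64(0.0), [1.36, 0.85, -1.44, 2.07, 0.35, 0.83, 1.18]), (np.float64(0.0), [1.33, 0.9, -1.35, 2.09, 0.39, 0.77, 1.21]), (np.float64(0.0), [1.29, 0.92, -1.3, 2.1, 0.43, 0.71, 1.19])]
0.6 0 -1.2 [(np.float64(0.0), [1.38, 1.03, -1.45, 1.99, 0.54, 0.92, 2.33]), (np.float64(0.0), [1.38, 1.13, -1.45, 2.01, 0.67, 0.92, 2.26]), (np.float64(0.0), [1.35, 1.15, -1.4, 2.02, 0.71, 0.88, 2.26])]
0.6 0 1.2 [(np.float64(0.0), [1.07, 0.55, -1.01, 1.97, -0.2, 0.82, 0.44]), (np.float64(0.0), [1.06, 0.64, -1.0, 1.99, -0.11, 0.75, 0.42]), (np.float64(0.0), [1.04, 0.69, -0.99, 2.0, -0.06, 0.69, 0.39])]
0.6 0.2 0 [(np.float64(0.0), [1.4, 0.8, -1.45, 2.19, 0.44, 0.55, 1.08]), (np.float64(0.0), [1.36, 0.87, -1.38, 2.21, 0.57, 0.5, 1.02]), (np.float64(0.0), [1.3, 0.88, -1.31, 2.22, 0.63, 0.43, 0.99])]
0.6 0.2 -1.2 [(np.float64(0.0), [1.43, 0.96, -1.45, 2.11, 0.62, 0.66, 2.25]), (np.float64(0.0), [1.43, 1.08, -1.45, 2.13, 0.82, 0.67, 2.13]), (np.float64(0.0), [1.4, 1.11, -1.4, 2.14, 0.88, 0.63, 2.1])]
0.6 0.2 1.2 [(np.float64(0.0), [1.21, 0.57, -1.2, 2.08, -0.08, 0.55, 0.31]), (np.float64(0.0),
[... 3672 characters left out ...]
.1, 0.01, 0.52, 0.39]), (np.float64(0.0), [1.36, 1.05, -1.3, 2.11, 0.06, 0.47, 0.38])]
0.95 0.4 0 [(np.float64(0.0), [1.5, 1.07, -1.45, 2.29, 0.48, 0.23, 1.13]), (np.float64(0.0), [1.49, 1.16, -1.42, 2.32, 0.84, 0.21, 0.84]), (np.float64(0.0), [1.46, 1.22, -1.42, 2.37, 1.36, 0.21, 0.35])]
0.95 0.4 -1.2 [(np.float64(0.0), [1.54, 1.25, -1.45, 2.21, 0.72, 0.36, 2.23]), (np.float64(0.0), [1.56, 1.38, -1.45, 2.22, 0.98, 0.42, 2.08]), (np.float64(0.0), [1.55, 1.46, -1.45, 2.24, 1.16, 0.44, 1.95])]
0.95 0.4 1.2 [(np.float64(0.0), [1.45, 0.94, -1.45, 2.2, 0.06, 0.28, 0.24]), (np.float64(0.0), [1.43, 1.02, -1.39, 2.21, 0.19, 0.23, 0.19]), (np.float64(0.0), [1.4, 1.1, -1.45, 2.25, 0.76, 0.21, -0.38])]
```

Run:
```python
from kin import *; from h import *
C=cam('side'); print('bench corner',atz(C,(395,352),0),'shelf',atz(C,(470,242),0),atz(C,(402,208),0))
for s in (.6,.75,.9):
 for f in (0,.15):
  for roll in (.8,1.2,1.57):
   q=observe()['qpos']; o=[]
   for tw in ([-60,110,120],[0,110,80],[0,60,60],[0,75,60],[0,85,20],[0,80,-5]):
    G=side_R(s,f,roll); P=HUB+AX*tw[0]/1e3+RT*tw[1]/1e3+UP*tw[2]/1e3-.011*G[:,0]
    q,e=ik(P,G,(q,),w=.3); o.append((e.round(1)))
   print(s,f,roll,o,q.round(2), 'elbow',(Rot.from_euler('z',-q[0])*Rot.from_euler('y',q[1])).apply([0,0,.549]).round(2))
```

```text
bench corner [ 0.33262108 -0.41525406  0.        ] shelf [ 0.74319168 -0.41897202  0.        ] [ 0.72236544 -0.19370909  0.        ]
0.6 0 0.8 [np.float64(0.0), np.float64(0.0), np.float64(0.0), np.float64(0.0), np.float64(0.0), np.float64(0.0)] [ 1.12  0.73 -1.09  2.05  0.06  0.67  0.69] elbow [ 0.16 -0.33  0.41]
0.6 0 1.2 [np.float64(0.0), np.float64(0.0), np.float64(0.0), np.float64(0.0), np.float64(0.0), np.float64(0.0)] [ 1.04  0.69 -1.    2.   -0.05  0.69  0.37] elbow [ 0.18 -0.3   0.42]
0.6 0 1.57 [np.float64(0.0), np.float64(0.0), np.float64(0.0), np.float64(0.0), np.float64(0.0), np.float64(0.0)] [ 0.98  0.68 -0.93  1.96 -0.11  0.71  0.06] elbow [ 0.19 -0.29  0.43]
0.6 0.15 0.8 [np.float64(0.0), np.float64(0.0), np.float64(0.0), np.float64(0.0), np.float64(0.0), np.float64(0.0)] [ 1.12  0.67 -1.03  2.14 -0.08  0.46  0.83] elbow [ 0.15 -0.31  0.43]
0.6 0.15 1.2 [np.float64(0.0), np.float64(0.0), np.float64(0.0), np.float64(0.0), np.float64(0.0), np.float64(0.0)] [ 1.08  0.67 -1.02  2.09 -0.08  0.49  0.4 ] elbow [ 0.16 -0.3   0.43]
0.6 0.15 1.57 [np.float64(0.0), np.float64(0.
[... 1665 characters left out ...]
0), np.float64(0.0), np.float64(0.0), np.float64(0.0), np.float64(0.0)] [ 1.17  0.86 -1.01  1.95 -0.28  0.77  0.32] elbow [ 0.16 -0.38  0.36]
0.9 0.15 0.8 [np.float64(0.0), np.float64(0.0), np.float64(0.0), np.float64(0.0), np.float64(0.0), np.float64(0.0)] [ 1.32  0.93 -1.15  2.13 -0.17  0.51  1.04] elbow [ 0.11 -0.43  0.33]
0.9 0.15 1.2 [np.float64(0.0), np.float64(0.0), np.float64(0.0), np.float64(0.0), np.float64(0.0), np.float64(0.0)] [ 1.29  0.91 -1.15  2.08 -0.2   0.54  0.63] elbow [ 0.12 -0.42  0.34]
0.9 0.15 1.57 [np.float64(0.0), np.float64(0.0), np.float64(0.0), np.float64(0.0), np.float64(0.0), np.float64(0.0)] [ 1.23  0.86 -1.06  2.04 -0.34  0.58  0.38] elbow [ 0.14 -0.39  0.36]
```

Run:
```python
from kin import *; from h import *
p,R=cur(); G=side_R(.75,.05,1.57); tw=[-70,120,120]; P=HUB+AX*tw[0]/1e3+RT*tw[1]/1e3+UP*tw[2]/1e3-.011*G[:,0]
print(P, Rot.from_matrix(R.T@G).magnitude())
for r in plan(P,G,20): print(r)
```

```text
[ 0.41872387 -0.07098105  0.27803852] 1.9525478603813633
[1.1, -5.9, 1.4, 0.083, 0.05, 0.006]
[0.9, -5.7, 2.0, 0.083, 0.05, 0.006]
[0.8, -5.6, 2.5, 0.083, 0.05, 0.006]
[0.6, -5.3, 3.0, 0.083, 0.05, 0.006]
[0.4, -5.1, 3.4, 0.083, 0.05, 0.006]
[0.2, -4.8, 3.9, 0.083, 0.05, 0.006]
[-0.0, -4.4, 4.2, 0.083, 0.05, 0.006]
[-0.3, -4.1, 4.6, 0.083, 0.05, 0.006]
[-0.5, -3.7, 4.9, 0.083, 0.05, 0.006]
[-0.8, -3.2, 5.2, 0.083, 0.05, 0.006]
[-1.1, -2.8, 5.4, 0.083, 0.05, 0.006]
[-1.4, -2.3, 5.5, 0.083, 0.05, 0.006]
[-1.7, -1.9, 5.6, 0.083, 0.05, 0.006]
[-2.0, -1.4, 5.7, 0.083, 0.05, 0.006]
[-2.2, -0.9, 5.6, 0.083, 0.05, 0.006]
[-2.5, -0.4, 5.6, 0.083, 0.05, 0.006]
[-2.8, 0.1, 5.5, 0.083, 0.05, 0.006]
[-3.1, 0.5, 5.3, 0.083, 0.05, 0.006]
[-3.3, 1.0, 5.1, 0.083, 0.05, 0.006]
[-3.6, 1.4, 4.8, 0.083, 0.05, 0.006]
```

Call:
jog_arm([
  [1,-6,1,0.083,0.05,0.006],
  [1,-6,2,0.083,0.05,0.006],
  [1,-6,2,0.083,0.05,0.006],
  [0,-5,3,0.083,0.05,0.006],
  [0,-5,3,0.083,0.05,0.006],
  [0,-5,4,0.083,0.05,0.006],
  [0,-4,4,0.083,0.05,0.006],
  [0,-4,5,0.083,0.05,0.006],
])

```text
clock: 6.05
position: [0.4115, 0.0038, 0.28]
tool_rot: [1.351, 1.256, 0.476]
force: [-0.1, -0.0, -0.2]
grip_width: -0.0002
```

Run:
```python
from kin import *; from h import *
p,R=cur(); s=observe(); print(p,s['qpos'].round(2)); print('tip',wheelco(p+R[:,0]*.011)); print('fk err',(fk(s['qpos'])[0]-p)*1000)
G=side_R(.75,.05,1.57); tw=[-70,120,120]; P=HUB+AX*tw[0]/1e3+RT*tw[1]/1e3+UP*tw[2]/1e3-.011*G[:,0]
for r in plan(P,G,12): print(r)
```

```text
[0.4115089  0.00376703 0.28004535] [ 1.13  0.07 -1.2   2.23 -0.1   0.6   0.71]
tip [-90.5  53.7 119.6]
fk err [ 18.93316116  -0.70739407 -16.4400187 ]
[-0.6, -3.5, 5.2, 0.082, 0.049, 0.007]
[-0.8, -3.0, 5.4, 0.082, 0.049, 0.007]
[-1.1, -2.6, 5.6, 0.082, 0.049, 0.007]
[-1.4, -2.1, 5.7, 0.082, 0.049, 0.007]
[-1.7, -1.6, 5.8, 0.082, 0.049, 0.007]
[-2.0, -1.1, 5.8, 0.082, 0.049, 0.007]
[-2.3, -0.6, 5.8, 0.082, 0.049, 0.007]
[-2.6, -0.2, 5.7, 0.082, 0.049, 0.007]
[-2.9, 0.3, 5.6, 0.082, 0.049, 0.007]
[-3.1, 0.8, 5.4, 0.082, 0.049, 0.007]
[-3.4, 1.2, 5.1, 0.082, 0.049, 0.007]
[-3.6, 1.7, 4.8, 0.082, 0.049, 0.007]
```

Tracking well, and the joints are moving away from their limits.

Call:
jog_arm([
  [-1,-3,5,0.082,0.049,0.007],
  [-1,-3,5,0.082,0.049,0.007],
  [-1,-3,6,0.082,0.049,0.007],
  [-1,-2,6,0.082,0.049,0.007],
  [-2,-2,6,0.082,0.049,0.007],
  [-2,-1,6,0.082,0.049,0.007],
  [-2,-1,6,0.082,0.049,0.007],
  [-3,0,6,0.082,0.049,0.007],
  [-3,0,6,0.082,0.049,0.007],
  [-3,1,5,0.082,0.049,0.007],
  [-3,1,5,0.082,0.049,0.007],
  [-4,2,5,0.082,0.049,0.007],
])

```text
clock: 7.25
position: [0.4179, -0.069, 0.2747]
tool_rot: [3.139, 0.796, 1.302]
force: [0.4, 0.2, -0.3]
grip_width: -0.0
```

Run:
```python
from kin import *; from h import *
p,R=cur(); s=observe(); print(p,s['qpos'].round(2)); print('tip',wheelco(p+R[:,0]*.011))
print('tool axes in (ax,rt,up):\n',(np.stack([AX,RT,UP])@R).round(2))
for c in ["scene","side","wrist"]:
    im=grab_frame(c); cv2.imwrite(f"pics/{c}3.png",im[:,:,::-1])
```

```text
[ 0.4178645  -0.06896158  0.27467624] [ 1.29  0.5  -0.98  2.05 -0.46  0.93  0.39]
tip [-71.4 118.  116.8]
tool axes in (ax,rt,up):
 [[ 0.04  1.   -0.04]
 [-0.7   0.06  0.71]
 [-0.71  0.   -0.7 ]]
```

View pics/scene3.png

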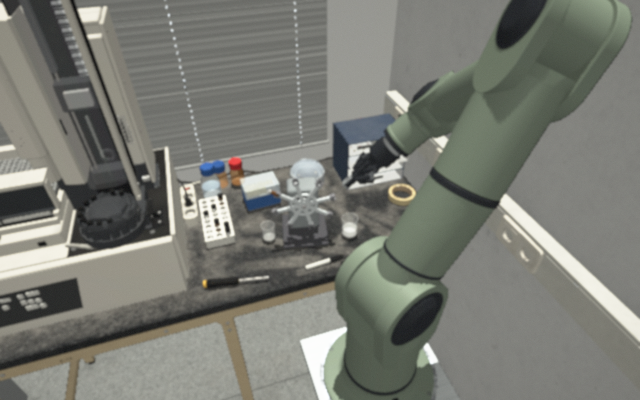

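View pics/side3.png

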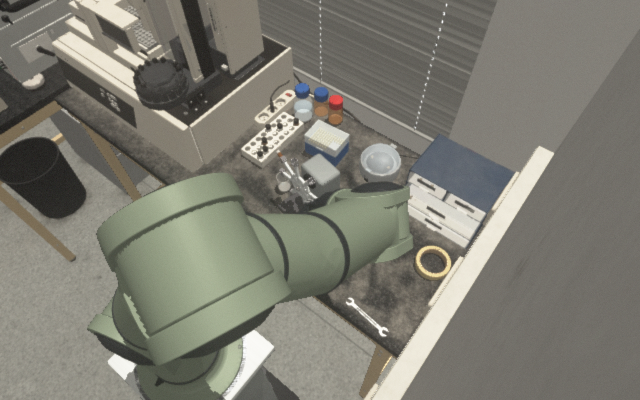

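View pics/wrist3.png

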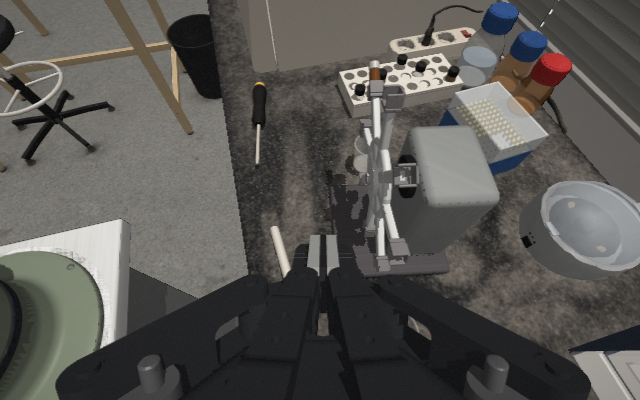

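Now the scene camera sees the wheel face-on near (303,205), and the wrist camera sees it edge-on. I'll refine the fit.

Run:
```python
from h import *
def ov(c,f,x0,y0,w,h,k,out):
    C=cam(c); im=cv2.imread(f); im=cv2.resize(im[y0:y0+h,x0:x0+w],None,fx=k,fy=k,interpolation=3)
    for th,r in [(5.27+j*np.pi/4,.095) for j in range(8)]+[(0,0),(5.27,.1235)]:
        q=(proj(C,wheelpts(HUB,YAW,th,r))[0]-[x0,y0]+.5)*k; cv2.circle(im,tuple(int(v) for v in q),2,(0,0,255),-1)
    cv2.imwrite(out,im)
ov('scene','pics/scene3.png',250,160,110,90,7,'pics/sz.png')
ov('wrist','pics/wrist3.png',300,40,180,250,2.4,'pics/wz.png')
```

```text
(no output)
```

View pics/sz.png

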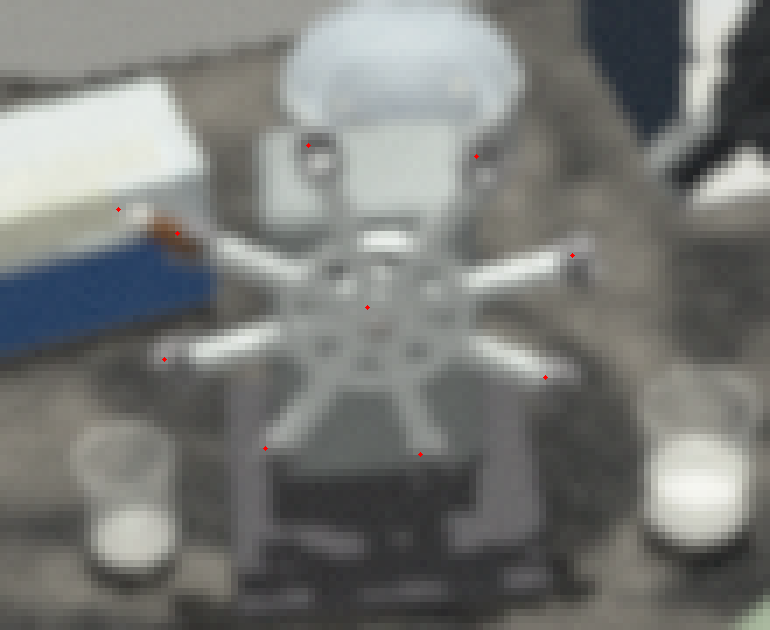

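View pics/wz.png

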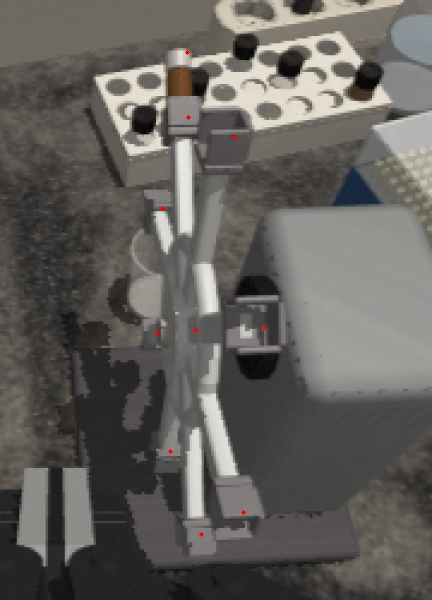

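```bash
cat > fit.py <<'E'
from h import *
from scipy.optimize import least_squares
def fit(obs,x0=(.5143,.039,-.21,5.27)):
    # obs: list of (C, px, k(spoke idx), r)
    def f(p):
        h=np.array([p[0],p[1],.15])
        return np.concatenate([proj(C,wheelpts(h,p[2],p[3]+k*np.pi/4,r))[0]-px for C,px,k,r in obs])
    s=least_squares(f,x0,loss='soft_l1'); return s.x,f(s.x).reshape(-1,2)
E
python3 - <<'E'
from fit import *
ks=range(8)
S=cam('scene'); s=np.array([[192,238],[320,160],[487,172],[578,262],[565,372],[432,450],[278,445],[172,358]])/7.+[250,160]-.5
W=cam('wrist'); w=np.array([[184,115],[225,138],[255,325],[238,500],[200,537],[170,460],[155,332],[158,203]])/2.4+[300,40]-.5
D=cam('side'); z=np.array([[268,130],[322,145],[410,235],[460,330],[450,385],[385,370],[310,280],[260,190]])/[5,4.6]+[230,130]-.5
so=[(S,s[k],k,.095) for k in ks]+[(S,np.array([137,212])/7+[250,160]-.5,0,.1235)]
wo=[(W,w[k],k,.095) for k in ks]+[(W,np.array([178,52])/2.4+[300,40]-.5,0,.1235)]
do=[(D,z[k],k,.095) for k in ks]
for n,o in dict(S=so,W=wo,D=do,SD=so+do,all=so+wo+do).items():
    x,r=fit(o); print(n,x.round(4),np.abs(r).mean().round(2))
E
```

```text
S [ 0.5108  0.0343 -0.2244  5.2649] 0.68
W [ 0.5121  0.0401 -0.2056  5.2636] 1.15
D [ 0.5149  0.0417 -0.2075  5.2722] 0.44
SD [ 0.512   0.0374 -0.2166  5.2682] 0.98
all [ 0.5121  0.0396 -0.2071  5.2637] 1.1
```

Estimates agree within a few mm (hub about (0.512, 0.039), θ≈5.265). Tool x points radially inward, y along the axle and z in the pushing direction. First I line up in front of the gap between the spokes at −13° and 32°, well outside the wheel.

Call:
jog_arm([
  [2,0,-10,0,0,0],
  [2,0,-10,0,0,0],
  [2,0,-10,0,0,0],
  [2,0,-10,0,0,0],
  [2,0,-9,0,0,0],
  [0,10,0,0,0,0],
  [0,10,0,0,0,0],
  [0,10,0,0,0,0],
  [0,10,0,0,0,0],
  [0,10,0,0,0,0],
  [0,10,0,0,0,0],
  [0,8,0,0,0,0],
])

```text
clock: 8.6
position: [0.5008, -0.0403, 0.3051]
tool_rot: [3.127, 0.804, 1.306]
force: [0.8, 0.9, -0.2]
grip_width: -0.0006
```

```bash
sed -i 's/HUB=np.array(\[.5143,.0390/HUB=np.array([.5122,.0393/' h.py
cat > st.py <<'E'
from h import *
def st():
    p,R=cur(); s=observe(); t=wheelco(p+R[:,0]*.011); print('t',s['clock'],'q',s['qpos'].round(2)); print('tip ax,rt,up',t,'u',((t[1]+t[2])*.7071).round(1),'v',((t[1]-t[2])*.7071).round(1),'F',s['force'].round(1))
    print((np.stack([AX,RT,UP])@R).round(2).tolist())
E
python3 - <<'E'
from st import *
st()
for c in ["wrist","scene"]:
    im=grab_frame(c); cv2.imwrite(f"pics/{c}4.png",im[:,:,::-1])
im=cv2.imread('pics/scene4.png'); cv2.imwrite('pics/sz4.png',cv2.resize(im[130:260,240:400],None,fx=4.5,fy=4.5,interpolation=3))
E
```

```text
t 8.6 q [ 1.11  0.53 -0.96  1.89 -0.43  0.94  0.23]
tip ax,rt,up [  5.8  72.6 147.1] u 155.3 v -52.7 F [ 0.8  0.9 -0.2]
[[0.04, 1.0, -0.02], [-0.69, 0.04, 0.72], [-0.72, 0.01, -0.69]]
```

View pics/wrist4.png

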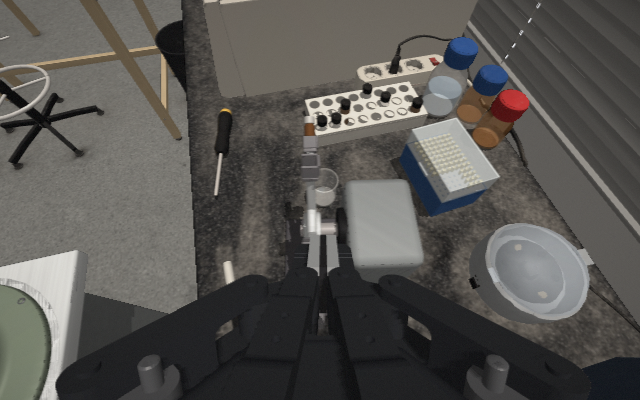

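View pics/sz4.png

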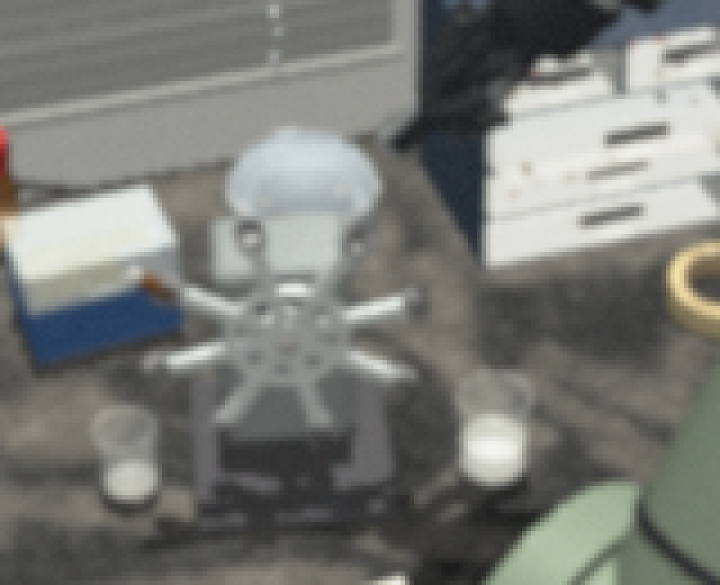

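Call:
jog_arm([
  [8,-3,0,0,0,0],
  [10,-3,0,0,0,0],
  [10,-1,0,0,0,0],
  [10,0,0,0,0,0],
  [10,0,0,0,0,0],
  [8,0,0,0,0,0],
])

```text
clock: 9.3
position: [0.5028, 0.0026, 0.2612]
tool_rot: [3.127, 0.805, 1.306]
force: [0.3, 0.2, -0.7]
grip_width: -0.0001
```

Run:
```python
from st import *
st()
for c in ["wrist","scene"]:
    im=grab_frame(c); cv2.imwrite(f"pics/{c}5.png",im[:,:,::-1])
im=cv2.imread('pics/scene5.png'); cv2.imwrite('pics/sz5.png',cv2.resize(im[130:260,240:400],None,fx=4.5,fy=4.5,interpolation=3))
```

```text
t 9.3 q [ 1.03  0.57 -0.96  1.98 -0.44  0.78  0.23]
tip ax,rt,up [ -1.1  30.2 103.3] u 94.4 v -51.7 F [ 0.3  0.2 -0.7]
[[0.04, 1.0, -0.02], [-0.69, 0.04, 0.72], [-0.72, 0.01, -0.69]]
```

View pics/wrist5.png

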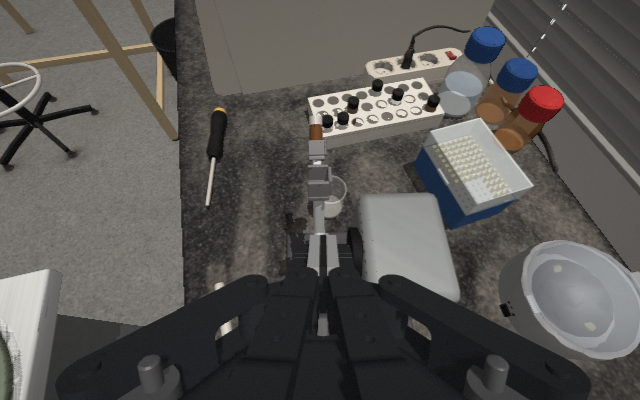

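View pics/sz5.png

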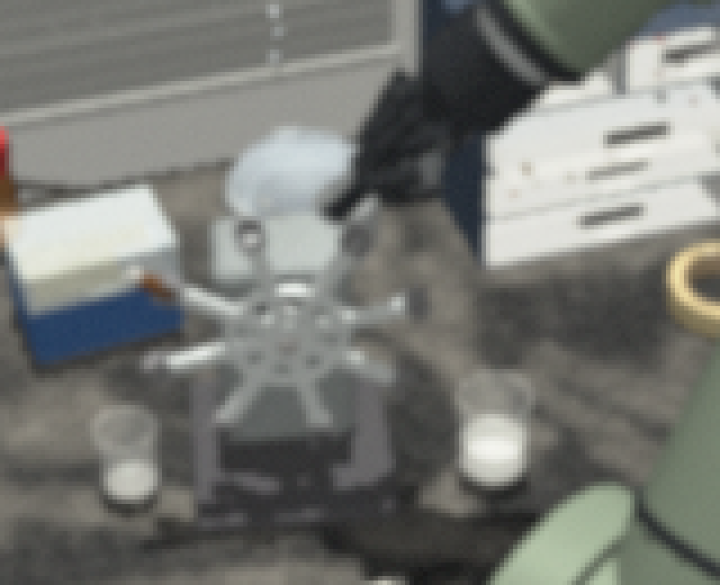

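Finger aligned with the wheel plane, just above the 32° clip. Insert 20 mm more, then begin a gentle push.

Call:
jog_arm([
  [7,0,0,0,0,0],
  [7,0,0,0,0,0],
  [6,0,0,0,0,0],
  [0,0,3,0,0,0],
  [0,0,3,0,0,0],
  [0,0,3,0,0,0],
  [0,0,3,0,0,0],
  [0,0,3,0,0,0],
  [0,0,3,0,0,0],
  [0,0,3,0,0,0],
  [0,0,3,0,0,0],
  [0,0,3,0,0,0],
])

```text
clock: 10.6
position: [0.5023, -0.0042, 0.226]
tool_rot: [3.126, 0.804, 1.305]
force: [0.6, 0.2, 2.2]
grip_width: 0.0003
```

Run:
```python
from st import *
st()
for c in ["wrist","scene"]:
    im=grab_frame(c); cv2.imwrite(f"pics/{c}6.png",im[:,:,::-1])
im=cv2.imread('pics/scene6.png'); cv2.imwrite('pics/sz6.png',cv2.resize(im[130:260,240:400],None,fx=4.5,fy=4.5,interpolation=3))
```

```text
t 10.6 q [ 1.02  0.63 -0.94  2.   -0.41  0.72  0.26]
tip ax,rt,up [-0.2 36.9 68.1] u 74.2 v -22.1 F [0.6 0.2 2.2]
[[0.04, 1.0, -0.02], [-0.69, 0.04, 0.72], [-0.72, 0.01, -0.69]]
```

View pics/sz6.png

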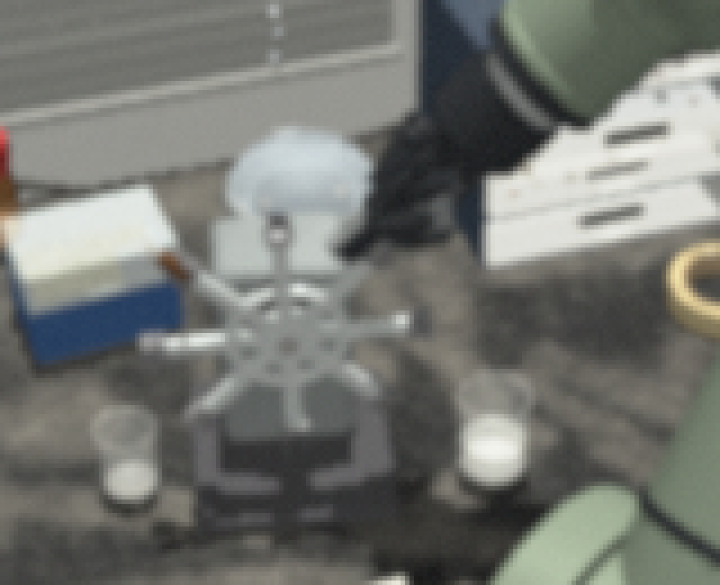

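The wheel is turning with the finger, and the vial is now at about −45°, with about 2 N of force. Continuing.

Call:
jog_arm([
  [1,0,3,0,0,0],
  [1,0,3,0,0,0],
  [1,0,3,0,0,0],
  [1,0,3,0,0,0],
  [1,0,3,0,0,0],
  [1,0,3,0,0,0],
  [1,0,3,0,0,0],
  [1,0,3,0,0,0],
  [1,0,3,0,0,0],
  [1,0,3,0,0,0],
])

```text
clock: 11.7
position: [0.4987, -0.0195, 0.1957]
tool_rot: [3.126, 0.804, 1.305]
force: [0.8, -0.3, 1.4]
grip_width: 0.0001
```

Run:
```python
from st import *
st()
for c in ["wrist","scene"]:
    im=grab_frame(c); cv2.imwrite(f"pics/{c}7.png",im[:,:,::-1])
im=cv2.imread('pics/scene7.png'); cv2.imwrite('pics/sz7.png',cv2.resize(im[130:260,240:400],None,fx=4.5,fy=4.5,interpolation=3))
```

```text
t 11.7 q [ 1.03  0.69 -0.91  2.01 -0.38  0.69  0.3 ]
tip ax,rt,up [-0.6 52.7 37.8] u 64.0 v 10.5 F [ 0.8 -0.3  1.4]
[[0.04, 1.0, -0.02], [-0.69, 0.04, 0.72], [-0.72, 0.01, -0.69]]
```

View pics/sz7.png

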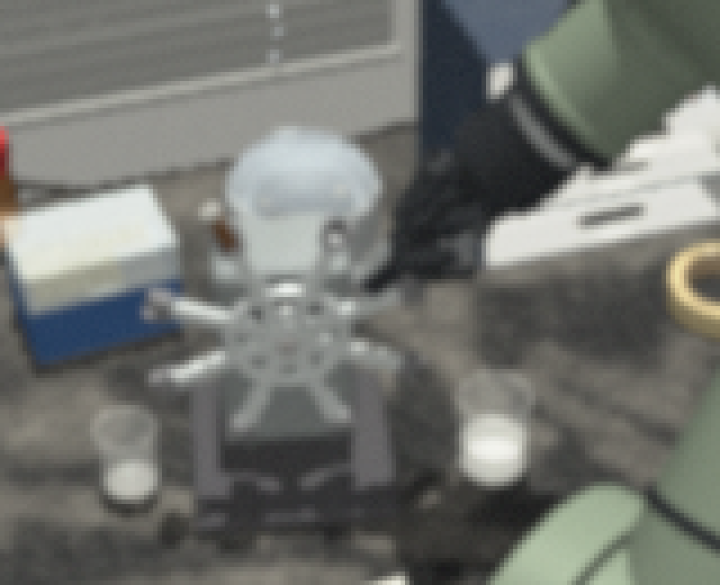

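Call:
jog_arm([
  [0.5,0,3,0,0,0],
  [0.5,0,3,0,0,0],
  [0.5,0,3,0,0,0],
  [0.5,0,3,0,0,0],
  [0.5,0,3,0,0,0],
  [0.5,0,3,0,0,0],
  [0,0,0,0,0,0],
])

```text
clock: 12.5
position: [0.4956, -0.0307, 0.1797]
tool_rot: [3.127, 0.804, 1.306]
force: [0.5, 0.5, 0.4]
grip_width: 0.0
```

Run:
```python
from st import *
st()
for c in ["wrist","scene"]:
    im=grab_frame(c); cv2.imwrite(f"pics/{c}8.png",im[:,:,::-1])
    for n in ["hub","vial_clip","vial_top"]:
        print(c,n,[(np.round(x['location'],1),round(x['p'],2)) for x in nets.pinpoint(c,n)[:2]])
im=cv2.imread('pics/scene8.png'); im=cv2.resize(im[150:250,250:360],None,fx=6,fy=6,interpolation=3)
C=cam('scene')
for j in range(8):
  for r in (.095,.1235)[:1+(j==0)]:
    q=(proj(C,wheelpts(HUB,YAW,j*np.pi/4,r))[0]-[250,150]+.5)*6; cv2.circle(im,tuple(int(v) for v in q),2,(0,0,255),-1)
cv2.imwrite('pics/sz8.png',im)
```

```text
t 12.5 q [ 1.03  0.72 -0.9   2.01 -0.37  0.68  0.32]
tip ax,rt,up [-1.2 64.3 21.7] u 60.8 v 30.1 F [0.5 0.5 0.4]
[[0.04, 1.0, -0.03], [-0.69, 0.04, 0.72], [-0.72, 0.01, -0.69]]
wrist hub [(array([315. , 173.9]), 0.73)]
wrist vial_clip [(array([312.2,  34.2]), 0.76)]
wrist vial_top []
scene hub [(array([302.4, 202.5]), 0.97)]
scene vial_clip [(array([297.7, 181.4]), 0.95)]
scene vial_top [(array([295.5, 176.7]), 0.72)]
```

View pics/sz8.png

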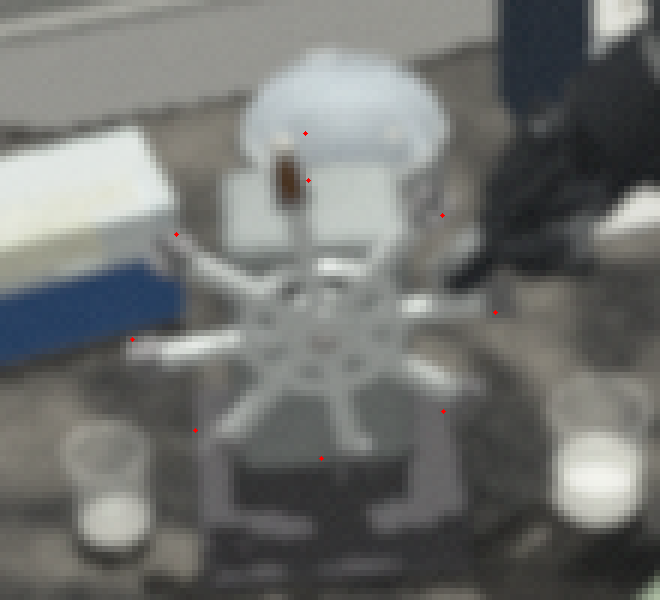

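View pics/wrist8.png

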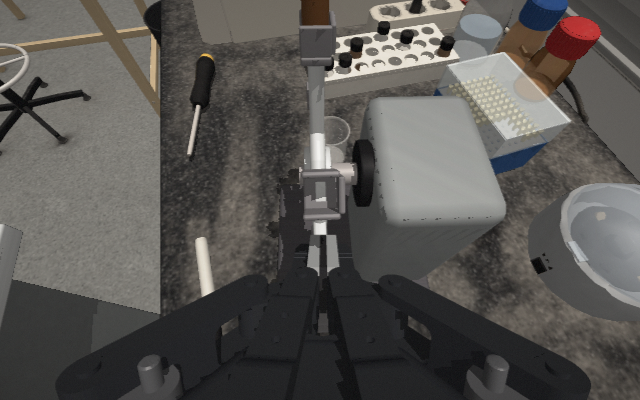

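Remaining angle is roughly 10°. I'll fit θ from the clips seen in the scene picture.

```bash
cat >> fit.py <<'E'
def fit_th(C,obs,th0):
    # obs (px,k,r): free theta + 2D image shift (calibration bias), hub/yaw fixed
    def f(p): return np.concatenate([proj(C,wheelpts(HUB,YAW,p[0]+k*np.pi/4,r))[0]+p[1:3]-px for px,k,r in obs])
    s=least_squares(f,[th0,0,0],loss='soft_l1'); return s.x,s.fun.reshape(-1,2).round(1).tolist()
E
python3 - <<'E'
from fit import *
C=cam('scene')
z=[([284,140],0,.1235),([297,195],0,.093),([428,190],1,.095),([498,295],2,.095),([475,388],3,.095),([360,443],4,.092),([228,437],5,.092),([138,350],6,.095),([165,250],7,.095)]
print(fit_th(C,[(np.array(p)/6+[250,150]-.5,k,r) for p,k,r in z],-.17))
# geometric estimate
u,v=60.8,30.1
from scipy.optimize import brentq
a=brentq(lambda a:u*np.tan(a)-6/np.cos(a)-(v+11),.1,1.2); print('geom th',a+np.pi/4-np.pi/2)
E
```

```text
(array([-0.14809423,  1.57130779, -0.58130865]), [[-1.0, -0.8], [-1.1, -1.9], [0.5, 1.5], [0.9, -1.1], [-0.8, 0.7], [-0.7, 0.8], [0.1, -0.3], [1.4, 1.1], [0.8, -0.2]])
geom th -0.10912265649338071
```

Call:
jog_arm([
  [0,0,3,0,0,0],
  [0,0,3,0,0,0],
  [0,0,3,0,0,0],
  [0,0,0,0,0,0],
])

```text
clock: 13.3
position: [0.4941, -0.0371, 0.1734]
tool_rot: [3.126, 0.804, 1.306]
force: [0.7, -0.3, 0.1]
grip_width: 0.0003
```

Run:
```python
from st import *
st()
for c in ["scene"]:
    im=grab_frame(c); cv2.imwrite(f"pics/{c}9.png",im[:,:,::-1])
    for n in ["hub","vial_clip","vial_top"]:
        print(c,n,[(np.round(x['location'],1),round(x['p'],2)) for x in nets.pinpoint(c,n)[:2]])
im=cv2.imread('pics/scene9.png'); im=cv2.resize(im[150:250,250:360],None,fx=6,fy=6,interpolation=3)
cv2.imwrite('pics/sz9.png',im)
```

```text
t 13.3 q [ 1.04  0.73 -0.89  2.01 -0.36  0.68  0.33]
tip ax,rt,up [-1.4 70.9 15.5] u 61.1 v 39.2 F [ 0.7 -0.3  0.1]
[[0.04, 1.0, -0.02], [-0.69, 0.04, 0.72], [-0.72, 0.01, -0.69]]
scene hub [(array([302.2, 203.7]), 0.93)]
scene vial_clip [(array([300.7, 178.8]), 0.88)]
scene vial_top [(array([302.2, 172.7]), 0.98)]
```

View pics/sz9.png

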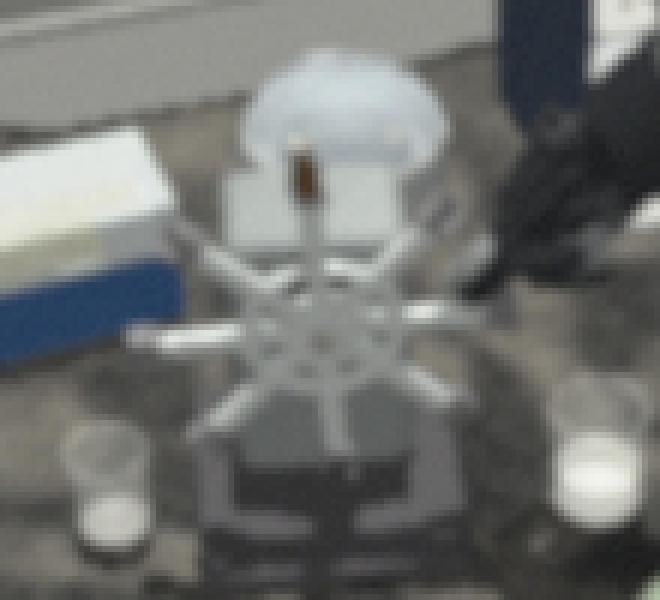

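Run:
```python
from fit import *
C=cam('scene')
z=[([300,142],0,.1235),([309,195],0,.093),([438,205],1,.095),([465,395],3,.095),([341,443],4,.090),([203,430],5,.095),([135,336],6,.095),([182,232],7,.095)]
print(fit_th(C,[(np.array(p)/6+[250,150]-.5,k,r) for p,k,r in z],-.05))
```

```text
(array([-0.05174645,  1.26961845, -0.98016038]), [[0.1, -2.1], [-0.5, -2.7], [0.8, -0.1], [-1.2, 0.9], [-0.5, 0.4], [1.2, -0.1], [1.1, 0.9], [-0.6, 0.4]])
```

About −0.05 rad left. One more small nudge, then back off and withdraw along the finger axis.

Call:
jog_arm([
  [0,0,2,0,0,0],
  [0,0,2,0,0,0],
  [0,0,0,0,0,0],
  [0,0,-3,0,0,0],
  [0,0,-4,0,0,0],
  [-5,0,-4,0,0,0],
  [-10,0,0,0,0,0],
  [-10,0,0,0,0,0],
  [-12,0,0,0,0,0],
  [-12,0,0,0,0,0],
  [-15,0,0,0,0,0],
  [-15,0,0,0,0,0],
])

```text
clock: 14.7
position: [0.4797, -0.088, 0.2406]
tool_rot: [3.125, 0.805, 1.307]
force: [0.4, 0.3, 1.0]
grip_width: -0.0001
```

Run:
```python
from st import *
st()
for c in ["scene","side","wrist"]:
    im=grab_frame(c); cv2.imwrite(f"pics/{c}10.png",im[:,:,::-1])
    for n in ["hub","vial_clip","vial_top"]:
        print(c,n,[(np.round(x['location'],1),round(x['p'],2)) for x in nets.pinpoint(c,n)[:2]])
im=cv2.imread('pics/scene10.png'); im=cv2.resize(im[150:250,250:360],None,fx=6,fy=6,interpolation=3)
cv2.imwrite('pics/sz10.png',im)
im=cv2.imread('pics/side10.png'); im=cv2.resize(im[130:240,240:370],None,fx=5,fy=5,interpolation=3)
cv2.imwrite('pics/dz10.png',im)
```

```text
t 14.7 q [ 1.16  0.63 -0.91  1.93 -0.37  0.89  0.33]
tip ax,rt,up [ -4.9 123.7  82.7] u 145.9 v 29.0 F [0.4 0.3 1. ]
[[0.04, 1.0, -0.02], [-0.69, 0.04, 0.72], [-0.72, 0.01, -0.69]]
scene hub [(array([304.1, 203.7]), 0.79)]
scene vial_clip [(array([302.8, 177. ]), 0.97)]
scene vial_top [(array([303.6, 170.7]), 0.86)]
side hub [(array([316.6, 205.8]), 0.7), (array([302. , 185.9]), 0.67)]
side vial_clip [(array([296.7, 166.9]), 0.84)]
side vial_top [(array([294.8, 160.6]), 0.72)]
wrist hub [(array([317.3, 157.3]), 0.7)]
wrist vial_clip [(array([317. ,  73.6]), 0.88)]
wrist vial_top [(array([321.6,  33.9]), 0.87), (array([326.1, 151.9]), 0.19)]
```

View pics/sz10.png

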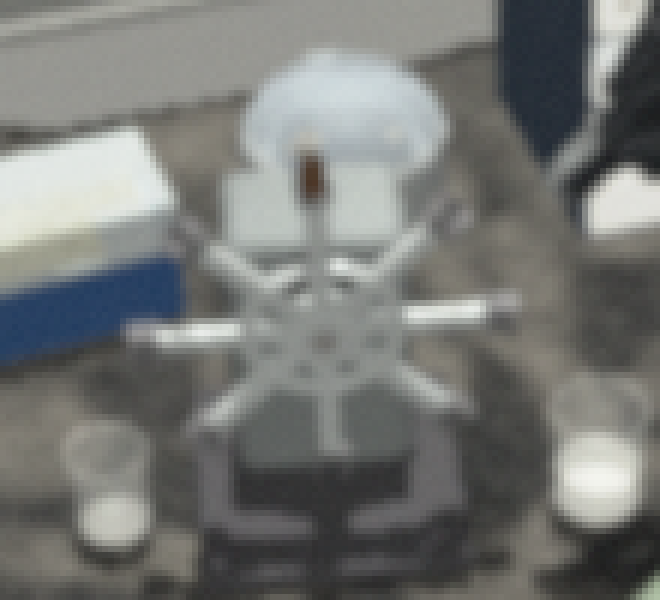

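View pics/dz10.png

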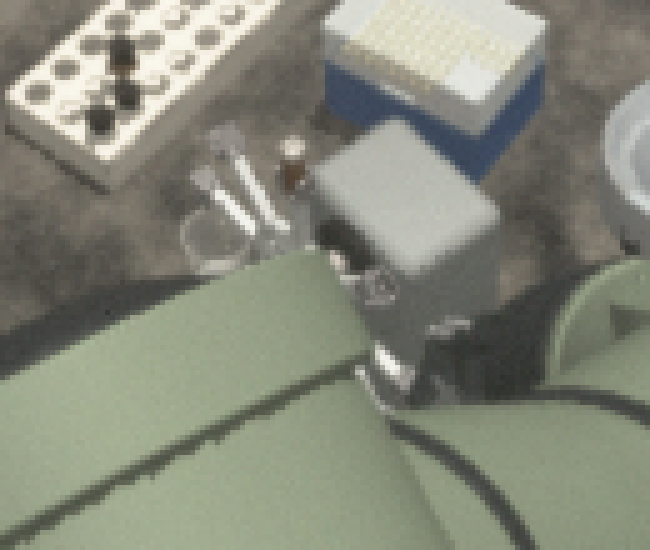

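View pics/wrist10.png

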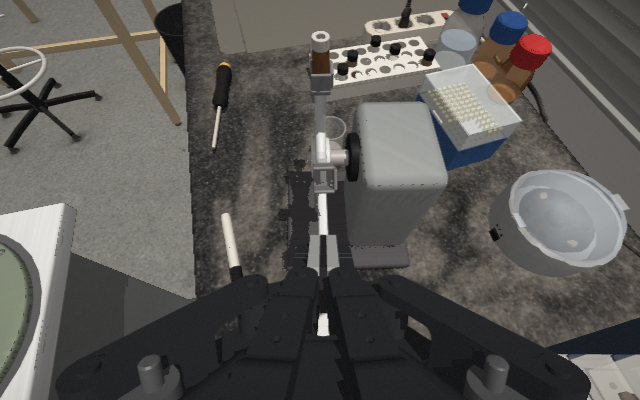

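Run:
```python
from fit import *
C=cam('scene'); D=cam('side')
z=[([304,140],0,.1235),([313,193],0,.093),([452,215],1,.095),([505,304],2,.095),([460,402],3,.095),([335,443],4,.092),([205,424],5,.095),([138,334],6,.095),([185,230],7,.095)]
so=[(np.array(p)/6+[250,150]-.5,k,r) for p,k,r in z]
print(fit_th(C,so,0))
d=[([292,146],0,.1235),([225,135],7,.095),([202,178],6,.095),([378,285],1,.095),([450,328],2,.095)]
do=[(np.array(p)/5+[240,130]-.5,k,r) for p,k,r in d]
print(fit_th(D,do,0))
obs=[(C,*o) for o in so]+[(D,*o) for o in do]
x,r=fit(obs,(.512,.039,-.21,0)); print(x,np.abs(r).mean())
# nets: top-clip etc
W=cam('wrist')
for n,c,t in(('wrist',W,(321.6,33.9)),('scene',C,(303.6,170.7)),('side',D,(294.8,160.6))):
    X=atplane(c,t,HUB,AX)-HUB; print(n,X@RT*1000,X@UP*1000,np.arctan2(X@RT,X@UP))
```

```text
(array([-0.02086418,  1.48410167, -0.83506338]), [[0.9, -1.8], [0.0, -2.3], [-0.6, -1.1], [-0.1, 0.1], [-0.8, 0.4], [-0.1, 1.1], [0.4, 0.6], [0.7, 0.6], [-0.3, 0.3]])
(array([-0.0016443 , -0.30637778, -1.63617668]), [[0.5, -0.9], [-0.0, -0.2], [0.6, 0.1], [0.1, -0.3], [-7.5, 11.4]])
[ 0.51421112  0.03584085 -0.19892703 -0.0291755 ] 1.6005654737665356
wrist -10.217970553559656 117.99986977039626 -0.08637759961758629
scene 9.401394439467106 126.7884769659389 0.07401477530773568
side -18.847733074588692 101.11360478449863 -0.18428659905366548
```

Run:
```python
from workcell import *
print(bot.job_done())
```

```text
the job is handed in; nothing more can be done
None
```

I turned the wheel about 58° clockwise until the vial stood at the top, then withdrew the closed fingers and handed the job in at about 15 s of the 54 s. I pushed one spoke instead of several in turn, coming in from the upper right and keeping well away from the vial.

- **Speed and force:** I pushed in steps of about 3 mm per row, which I estimate at no more than about 0.5 rad/s. Wheel speed was not measured. The force read at the end of each push call was about 2 N or less.
- **Vial angle:** Fits of the spoke clips gave −0.02 rad from the scene camera. The side camera gave −0.00 rad with one badly seen clip standing out. Both cameras fitted together gave −0.03 rad, against the 0.10 rad limit.
- **Disagreeing check:** Single-point network readings of the cap scattered: +0.07 rad (scene), −0.09 (wrist) and −0.18 (side, partly hidden by the arm). I gave the multi-point fits more weight, so the angle rests on those.
- **Rotator:** The fitted hub position stayed within about 4 mm of the earlier fits.
- **Other things on the bench:** The two beakers looked unmoved in the last pictures. I did not measure any of the bystanders.
- **Arm:** At hand-in the fingertips were about 45 mm outside the wheel and touching nothing.

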